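# Unclip the lid from its rail stand and press it onto the nut pot

### The arm

A 6-joint arm with a two-finger parallel gripper is mounted at the origin on a cart in front of the work surface, level with it; the furniture and walls round the work are solid. World frame = base frame: x ahead of the robot, y to its left, z up, the work surface at z = 0. Lengths are in mm, angles in degrees, forces in N, time in s.
With the tool pointing down it reaches from about 300 to 850 mm from the base axis. Payload 4.2 kg.
Tool frame: the origin (TCP) lies between the finger pads, 19 mm behind the fingertips; this is the grasp point; z points along the fingers, y is the line along which they close (so a half turn about z gives the same grasp; the last joint's range is limited). The gripper opens to 91 mm and grips with 3 to 60 N. Pads are 32 mm wide; open, the fingers measure 118 mm over their backs; the gripper's body (76 mm by 178 mm) begins 60 mm behind the grasp point.
Start: joints at [69.5, 18.312, 89.639, -0, 72.044, -1.146], TCP at [190.564, 542.519, 232.776] pointing down, gripper open.
Joint ranges: [-177.97, 177.97], [-48.28, 115.42], [12.27, 149.76], [-77.06, 257.06], [2.81, 150.46], [-146.56, 146.56]. Speed limits (degrees/s): [147.25, 147.25, 180, 180, 180, 180].

### API

Orientations are given as [roll, pitch, yaw] about the fixed x, y, z axes, in that order (R = Rz(yaw) Ry(pitch) Rx(roll)).
In Python, from workcell import * gives the robot as it stands. The module is installed in compiled form; this text tells all that it offers.
- The arm moves only by the shell command python3 -m crank 'ROWS' [FORCE]. ROWS is JSON, a list of rows, each an object of numbers: "grip": the finger opening in m, from 0 to 0.0912; "x", "y", "z": the shift along the tool's x, y, z in m; "yaw": the turn about the tool's z in rad. In form: [{"grip": .., "x": .., "y": .., "z": .., "yaw": ..}, ...]. A call has exactly 5 rows; each row is the pose to reach, as a shift and turn from the pose commanded when the call began, along the tool's axes at that moment; what a row does not reach only later rows make up. A row lasts 1/12 s, in which the tool goes at most 41.7 mm and 7.16 degrees, less where a joint would pass 70% of its speed; a pose out of reach is approached as far as the arm can. A call with a gripper value outside its range is refused whole. The fingers move at their own pace and stop on an object; FORCE is the grip in N (left out, the last holds). Time passes only in rows, so rows that repeat a pose let the fingers close, or fill a call up. It gives the time, the measured TCP pose, the force, the opening and the grip force at its end, in the units of the state.
- state(): the state, without advancing time (a new reading comes with each control period).
- grab_frame(name): name is "side" or "top"; returns the picture (400x640x3 uint8, red, green, blue); there is no depth.
- camera_model(name): a dict with "intrinsics" (3x3 intrinsics, pixels), "R" (3x3) and "t" (3): a world point X has camera coordinates R X + t. Camera axes: x right, y down, z forward; pixel columns grow to the right and rows downward; lengths in mm; the calibration is good to about 2 mm. A picture is of the moment at which its call begins. camera_model takes no time and is no camera call.
- job_done(): hands the job in; it is judged then, once.
The state is a dict: "time_s": time; "qpos": joint angles; "qvel": joint speeds; "effort": joint torques, N m; "ee_pos": TCP position; "ee_rot": TCP orientation; "force": force on the tool from outside, world axes, zero at the start; "torque": the same for the moment, N m; "gripper_width": finger opening in mm; "gripper_force": force on a finger pad.
Only numpy, scipy, OpenCV 4.12 (cv2) and the standard library are available. Lean on these libraries where they do the work, as an engineer would, in place of code of your own. Each camera call takes 0.05 s, during which the arm holds its last target. There are 200 camera calls.

### The job

Close the open nut pot with its lid, which is clipped down on the little rail stand. First lift the lid's front tab (with the fingers at the tab, do not pull by the knob) until the front of the lid snaps up out of the two sprung catches, then take the lid by its knob, draw it out from under the rail, set it on the pot and press it down with the fingers until it sits fully home and level on the rim. Let go at the end, and leave the lime, matchbox and salt jar where they stand.

Things in the scene. Friction and masses are not known exactly. Their poses are not given: they have to be found in the camera images.
- lid: Round pale wooden lid, 0.12 kg, at the start clipped level on the stand. Origin: centre of the disc's underside; z up towards the knob, tab at its own -x. Disc 100 mm across, 5 mm thick (z 0 to 5). Below it a plug 74 mm across (z -14 to 0). On top a straight round knob 22 mm across (z 5 to 33).
- lid_tab (a point): Point on the underside of the lid's front tab at its bend (lid frame -66, 0, 0 mm). The tab is 30 mm wide (y), 5 mm thick, flat with its underside at z 0 from x -50 to -64 mm, then bent up by 40 degrees to its tip at x -79 mm, z 16 mm. While clipped, the 45 mm below it down to the counter are free in front of the stand's base (which ends at stand x -57 mm).
- lid_knob (a point): Centre of the flat top of the lid's knob (lid frame 0, 0, 33 mm).
- stand: Low dark metal stand that cannot move; origin on the counter under the clipped lid's axis, z up, front (tab side) at its own -x. The disc lies with its underside at z 45 mm on a bar at the back (x +42 mm) and ledges in front. Lifting the tab with roughly 10 N tilts the lid up about that bar until the front snaps out; it then rests on the catches, tilted by about 13 degrees.
- stand_rail (a point): Middle of the steel rail at the back of the stand (stand frame 47, 0, 55.5 mm): 8 mm bar along y, 104 mm long, 1.5 mm above the rear 7 mm of the lid's disc. Once the front is free, the lid must be drawn some 12 to 18 mm to the front, along the tilted disc, before it can rise past the rail. Posts beside it stop the disc at the back.
- stand_catch (a point): Midway between the two sprung catches (stand frame -35, 0, 56 mm), which stand 50 degrees either side of the tab, 45 to 68 mm from the lid's axis, 20 mm wide, 66 mm high. Their round white noses (7 mm radius) overlap the disc's edge by 3 mm; they spring back in under the disc when the tab's bend is above z 66 mm, and it then rests at about 68 mm.
- pot: Open round white ceramic pot that cannot move, 100 mm across, 70 mm high, origin: centre of its underside on the counter. Mouth 78 mm across; two nuts lie on its floor. Four sprung rubber beads inside the mouth hold the lid's plug about 7 mm proud; pressing with roughly 8 to 12 N on the knob sends it home, with the disc's underside on the rim.
- pot_rim (a point): Centre of the pot's mouth at rim height, 70 mm above the counter.
- lime: Green lime, 53x46x48 mm, origin at the centre of its underside; bystander.
- matchbox: Small matchbox, 36x53x15 mm, lying flat, origin at the centre of its underside; bystander.
- salt_jar: Glass jar with a white cap, 60 mm across, 100 mm high, origin at the centre of its underside; bystander.

How it is judged:
By the outcome, as a careful person would: the job done as asked, in the order asked, and still so for the second after the job is handed in, with the robot touching nothing.
It also fails if it takes over 56 s, if anything falls off the work surface, if the arm or the gripper's body presses on something with over 40 N, if the wrist force passes 120 N, or if a joint passes its speed limit or range.

## Working session

There is one attempt and no reset: what is moved stays moved. The work goes in short steps, Python scripts to look and compute and a shell command to move; the robot and the scene stay as the last step left them, time stands still between calls to the robot, and variables do not carry over. Pictures are saved under pics/ and viewed, at most 10 in all, crops included, and the job is handed in when it is done.

```bash
mkdir -p pics; python3 - <<'E'
from workcell import *
import cv2
for n in("side","top"):
    cv2.imwrite(f"pics/{n}0.png",grab_frame(n)[:,:,::-1])
    m=camera_model(n);print(n,m)
print(state())
E
```

```text
side {'intrinsics': array([[371.24419607,   0.        , 324.60975811],
       [  0.        , 371.24419607, 193.01567953],
       [  0.        ,   0.        ,   1.        ]]), 'R': array([[-0.96689364, -0.25503534, -0.00858308],
       [-0.14217423,  0.56633436, -0.8118201 ],
       [ 0.21190371, -0.7837234 , -0.58384454]]), 't': array([503.98433994, 179.38506029, 755.24118241])}
top {'intrinsics': array([[481.77138388,   0.        , 320.33200964],
       [  0.        , 481.77138388, 192.94960771],
       [  0.        ,   0.        ,   1.        ]]), 'R': array([[ 0.01591063, -0.99983148, -0.00915791],
       [-0.98887964, -0.01438056, -0.14802112],
       [ 0.14786448,  0.01141118, -0.9889418 ]]), 't': array([ -60.47487047,  549.39403396, 1133.33376672])}
{'time_s': 0.1, 'qpos': array([ 6.94994125e+01,  1.83494985e+01,  8.96978967e+01, -6.56304171e-04,
        7.20412114e+01, -1.14511402e+00]), 'qvel': array([-0.03721497, -0.05617456, -0.15700714,  0.02356206,  0.16957481,
       -0.11301853]), 'effort': array([-2.64995615e-04, -4.13329518e+01, -2.32513404e+01,  7.28662871e-02,
        4.22063016e-02, -5.17885792e-05]), 'ee_pos': array([190.42869578, 542.13568896, 231.99935631]), 'ee_rot': array([-1.79911399e+02, -1.14688494e-03,  1.60644728e+02]), 'force': array([-0.12243475,  0.17827486, -0.23357778]), 'torque': array([-0.00504489, -0.00192455, -0.00423982]), 'gripper_force': 0.0, 'gripper_width': 91.31023509642256}
```

View pics/side0.png

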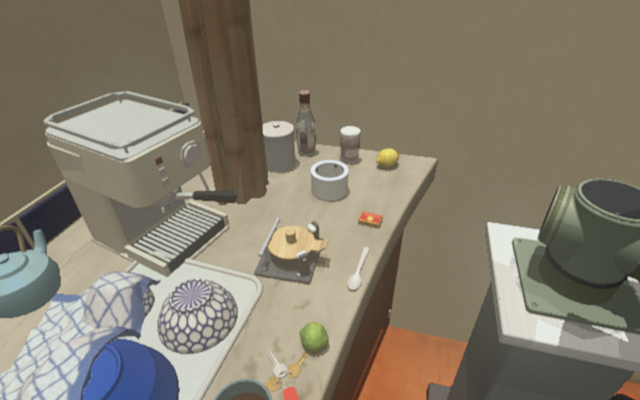

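View pics/top0.png

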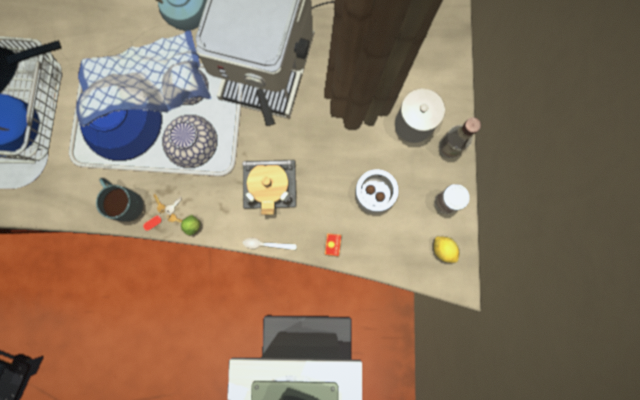

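Side: lid knob near (291,236), tab near (323,244), pot near (329,180). Top: lid knob near (267,182), tab near (267,208), pot mouth near (377,190). Gripper is at lower left. I'll enlarge these for exact pixels.

```bash
python3 - <<'E'
import cv2,numpy as np
t=cv2.imread("pics/top0.png");s=cv2.imread("pics/side0.png")
def c(im,x,y,w=66,h=50,k=6):
    o=cv2.resize(im[y:y+h,x:x+w],None,fx=k,fy=k,interpolation=cv2.INTER_CUBIC)
    for i in range(0,w,10):cv2.putText(o,str(x+i),(i*k,8),0,.3,(255,0,255),1);cv2.line(o,(i*k,10),(i*k,16),(255,0,255),1)
    for i in range(0,h,10):cv2.putText(o,str(y+i),(0,i*k+4),0,.3,(255,0,255),1);cv2.line(o,(20,i*k),(26,i*k),(255,0,255),1)
    return o
m=np.vstack([np.hstack([c(t,236,166),c(s,262,220)]),np.hstack([c(t,346,166),c(s,298,155)])])
cv2.imwrite("pics/m1.png",m);print(m.shape)
E
```

```text
(600, 792, 3)
```

View pics/m1.png

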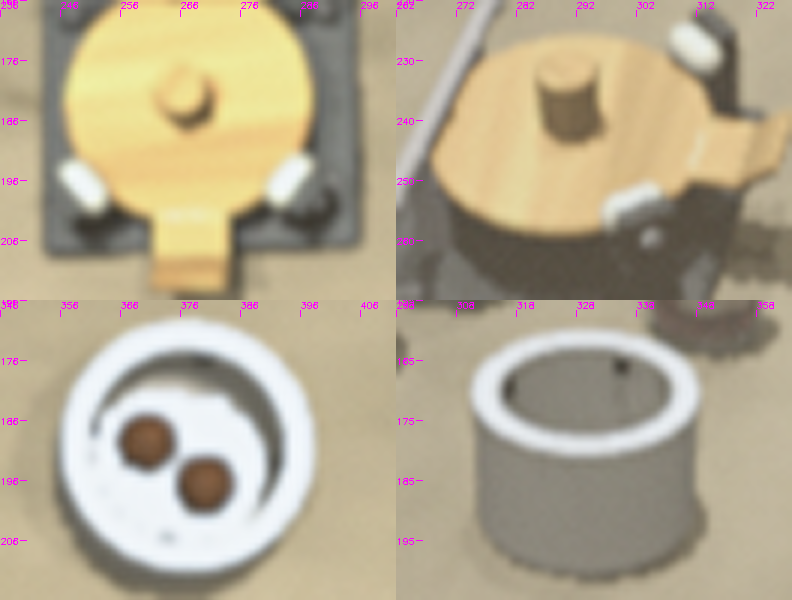

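Top view: knob top ≈(266.3,180.6), tab bend ≈(267.6,208.4), pot rim centre ≈(376.9,189.8). Side view: knob top ≈(290,231.1), tab bend ≈(323.6,244.6), rim centre ≈(329.1,170.0). Next I'll triangulate these points.

```bash
cat > h.py <<'E'
from workcell import *
import numpy as np,cv2
def P(n):
    m=camera_model(n);return m["intrinsics"]@np.c_[m["R"],m["t"]]
def tri(a,b):
    X=cv2.triangulatePoints(P("top"),P("side"),np.array(a,float),np.array(b,float)).ravel();return X[:3]/X[3]
def proj(n,X):
    q=P(n)@np.r_[X,1];return (q[:2]/q[2]).round(1)
def onz(n,u,z):
    A=P(n);B=np.c_[A[:,0],A[:,1],-np.r_[u,1]];s=np.linalg.solve(B,-(A[:,2]*z+A[:,3]));return s[:2].round(1)
E
python3 - <<'E'
from h import *
np.set_printoptions(suppress=True,precision=1)
d=dict(knob=((266.3,180.6),(290,231.1)),bend=((267.6,208.4),(323.6,244.6)),rim=((376.9,189.8),(329.1,170)))
for k,(a,b) in d.items():
    X=tri(a,b);print(k,X,proj("top",X)-a,proj("side",X)-b)
for n in("top","side"):
    i=n=="side";print(n,[onz(n,d[k][i],z) for k,z in(("knob",78),("bend",50),("rim",70))])
print("disc top",onz("top",(267,181.7),50))
t0=state()
print("base edges",[onz("top",(236+x/6,166+y/6),8) for x,y in((43,250),(361,250))])
print("salt,lime,match",onz("top",(456,198),100),onz("top",(191,225),25),onz("top",(333,245),15))
E
```

```text
knob [573.5  76.4  75.9] [-0.1 -0.3] [0.6 0.1]
bend [507.1  73.6  51.6] [0.1 0.9] [-1.7 -0.3]
rim [ 556.4 -186.8   67.8] [ 0.  -0.3] [0.4 0.1]
top [array([572.4,  76. ]), array([509.4,  74.2]), array([ 555.4, -186.6])]
side [array([574. ,  78.6]), array([504.,  72.]), array([ 556.8, -183.5])]
disc top [574.6  77.7]
base edges [array([515.2, 140.4]), array([517.1,   8. ])]
salt,lime,match [ 534.2 -365.3] [468.5 263.8] [425.6 -84.9]
```

Knob top is at (573.5,76.5,76) against 78 expected, bend at (507,74,52) and rim at (556,-186.5,68), all consistent. The lid's yaw is about 1.5°. I'll travel high to above the tab, then turn.

```bash
R='x'; 
python3 -m crank '[{"grip":0.05,"x":-0.03,"y":-0.0225,"z":0,"yaw":0},{"grip":0.05,"x":-0.06,"y":-0.045,"z":0,"yaw":0},{"grip":0.05,"x":-0.09,"y":-0.0675,"z":0,"yaw":0},{"grip":0.05,"x":-0.12,"y":-0.09,"z":0,"yaw":0},{"grip":0.05,"x":-0.15,"y":-0.1125,"z":0,"yaw":0}]' 20
python3 -m crank '[{"grip":0.05,"x":-0.03,"y":-0.0225,"z":0,"yaw":0},{"grip":0.05,"x":-0.06,"y":-0.045,"z":0,"yaw":0},{"grip":0.05,"x":-0.09,"y":-0.0675,"z":0,"yaw":0},{"grip":0.05,"x":-0.12,"y":-0.09,"z":0,"yaw":0},{"grip":0.05,"x":-0.15,"y":-0.1125,"z":0,"yaw":0}]'
python3 -m crank '[{"grip":0.05,"x":-0.03,"y":-0.0225,"z":0,"yaw":0},{"grip":0.05,"x":-0.06,"y":-0.045,"z":0,"yaw":0},{"grip":0.05,"x":-0.09,"y":-0.0675,"z":0,"yaw":0},{"grip":0.05,"x":-0.12,"y":-0.09,"z":0,"yaw":0},{"grip":0.05,"x":-0.15,"y":-0.1125,"z":0,"yaw":0}]'
python3 -m crank '[{"grip":0.05,"x":0,"y":0,"z":0,"yaw":-0.09},{"grip":0.05,"x":0,"y":0,"z":0,"yaw":-0.18},{"grip":0.05,"x":0,"y":0,"z":0.0,"yaw":-0.27},{"grip":0.05,"x":0,"y":0,"z":0.0,"yaw":-0.365},{"grip":0.05,"x":0,"y":0,"z":0,"yaw":-0.365}]'
cat >> h.py <<'E'
def go(x,y,z,yaw=None):
    s=state();p=np.radians(s["ee_rot"][2]);d=np.array([x,y,z])-s["ee_pos"]
    print("pos",s["ee_pos"].round(1),"rot",s["ee_rot"].round(1),"F",s["force"].round(1),"w",round(s["gripper_width"],1),"t",s["time_s"])
    print("shift m",round((d[0]*np.cos(p)+d[1]*np.sin(p))/1e3,4),round((d[0]*np.sin(p)-d[1]*np.cos(p))/1e3,4),round(-d[2]/1e3,4))
E
python3 -c "from h import *;go(503,75,52)"
```

```text
time_s: 0.52
ee_pos: [295.2, 385.0, 232.4]
ee_rot: [-180.0, -0.0, 160.7]
force: [0.6, 0.6, 0.5]
gripper_width: 60.9
gripper_force: 0.0
time_s: 0.93
ee_pos: [399.5, 229.0, 232.6]
ee_rot: [-180.0, -0.0, 160.7]
force: [1.1, -0.1, -0.3]
gripper_width: 50.0
gripper_force: 0.0
time_s: 1.35
ee_pos: [503.7, 73.1, 232.5]
ee_rot: [-180.0, -0.0, 160.6]
force: [0.0, 0.0, 0.2]
gripper_width: 49.8
gripper_force: 0.0
time_s: 1.77
ee_pos: [503.1, 74.7, 232.3]
ee_rot: [-180.0, -0.1, -178.4]
force: [-0.1, 0.3, 0.1]
gripper_width: 50.4
gripper_force: 0.0
pos [503.1  74.7 232.3] rot [-1.800e+02 -1.000e-01 -1.784e+02] F [-0.1  0.3  0.1] w 50.4 t 1.7667
shift m 0.0001 0.0003 0.1803
```

```bash

python3 -m crank '[{"grip":0.05,"x":0,"y":0,"z":0.035,"yaw":0},{"grip":0.05,"x":0,"y":0,"z":0.07,"yaw":0},{"grip":0.05,"x":0,"y":0,"z":0.1,"yaw":0},{"grip":0.05,"x":0,"y":0,"z":0.125,"yaw":0},{"grip":0.05,"x":0,"y":0,"z":0.14,"yaw":0}]' 
python3 - <<'E'
from h import *
a=grab_frame("top")[:,:,::-1][130:250,200:320];b=grab_frame("side")[:,:,::-1][180:300,230:350]
cv2.imwrite("pics/a.png",cv2.resize(np.hstack([a,b]),(800,400),interpolation=cv2.INTER_CUBIC));go(503,75,52)
E
```

```text
time_s: 2.18
ee_pos: [501.3, 74.8, 89.8]
ee_rot: [-180.0, -0.3, -178.6]
force: [-0.4, -0.6, -0.7]
gripper_width: 50.3
gripper_force: 0.0
pos [501.   74.8  90.1] rot [-180.    -0.4 -178.5] F [ 0.9  0.2 -0.5] w 49.8 t 2.2833
shift m -0.002 0.0002 0.0381
```

View pics/a.png

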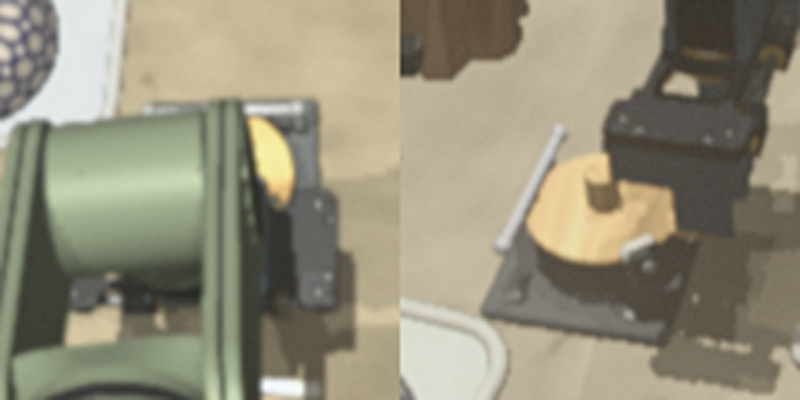

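The top view has the arm over the tab. In the side view (crop about (700,210)) the fingers straddle it clear of the knob. Next: lower and grip.

```bash

python3 -m crank '[{"grip":0.05,"x":0,"y":0,"z":0.012,"yaw":0},{"grip":0.05,"x":-0.001,"y":0,"z":0.024,"yaw":0},{"grip":0.05,"x":-0.002,"y":0,"z":0.034,"yaw":0},{"grip":0.05,"x":-0.002,"y":0,"z":0.038,"yaw":0},{"grip":0.05,"x":-0.002,"y":0,"z":0.038,"yaw":0}]' 
python3 -m crank '[{"grip":0.03,"x":0,"y":0,"z":0,"yaw":0},{"grip":0.025,"x":0,"y":0,"z":0,"yaw":0},{"grip":0.025,"x":0,"y":0,"z":0,"yaw":0},{"grip":0.025,"x":0,"y":0,"z":0,"yaw":0},{"grip":0.025,"x":0,"y":0,"z":0,"yaw":0}]' 35
```

```text
time_s: 2.7
ee_pos: [505.1, 75.0, 54.5]
ee_rot: [180.0, -0.0, -178.5]
force: [-0.1, -0.2, -0.5]
gripper_width: 49.6
gripper_force: 0.0
time_s: 3.12
ee_pos: [505.6, 75.0, 55.3]
ee_rot: [180.0, 0.1, -178.4]
force: [0.6, -0.7, 2.1]
gripper_width: 29.8
gripper_force: 35.0
```

```bash

python3 -m crank '[{"grip":0.025,"x":0,"y":0,"z":-0.003,"yaw":0},{"grip":0.025,"x":0,"y":0,"z":-0.006,"yaw":0},{"grip":0.025,"x":0,"y":0,"z":-0.009,"yaw":0},{"grip":0.025,"x":0,"y":0,"z":-0.012,"yaw":0},{"grip":0.025,"x":-0.001,"y":0,"z":-0.015,"yaw":0}]' 
python3 -m crank '[{"grip":0.025,"x":0,"y":0,"z":-0.003,"yaw":0},{"grip":0.025,"x":-0.001,"y":0,"z":-0.006,"yaw":0},{"grip":0.025,"x":-0.001,"y":0,"z":-0.009,"yaw":0},{"grip":0.025,"x":-0.002,"y":0,"z":-0.012,"yaw":0},{"grip":0.025,"x":-0.002,"y":0,"z":-0.012,"yaw":0}]'
```

```text
time_s: 3.53
ee_pos: [507.3, 74.8, 69.8]
ee_rot: [-180.0, 0.1, -178.4]
force: [4.2, -1.2, -6.2]
gripper_width: 29.3
gripper_force: 35.0
time_s: 3.95
ee_pos: [507.1, 75.1, 81.9]
ee_rot: [180.0, -0.2, -178.5]
force: [-0.7, 0.5, -4.2]
gripper_width: 29.2
gripper_force: 35.0
```

```bash

python3 -m crank '[{"grip":0.025,"x":0,"y":0,"z":-0.001,"yaw":0},{"grip":0.025,"x":0,"y":0,"z":0.001,"yaw":0},{"grip":0.025,"x":0,"y":0,"z":0.002,"yaw":0},{"grip":0.05,"x":0,"y":0,"z":0.002,"yaw":0},{"grip":0.05,"x":0,"y":0,"z":0.002,"yaw":0}]'
python3 -m crank '[{"grip":0.05,"x":0,"y":0,"z":0,"yaw":0},{"grip":0.05,"x":0.005,"y":0,"z":-0.03,"yaw":0},{"grip":0.05,"x":0.01,"y":0,"z":-0.06,"yaw":0},{"grip":0.05,"x":0.03,"y":0,"z":-0.09,"yaw":0},{"grip":0.05,"x":0.06,"y":0,"z":-0.11,"yaw":0}]'
python3 - <<'E'
from h import *
a=grab_frame("top")[:,:,::-1][130:250,200:320];b=grab_frame("side")[:,:,::-1][200:280,250:330]
a,b=[cv2.resize(i,(400,400),interpolation=cv2.INTER_CUBIC) for i in(a,b)]
cv2.imwrite("pics/b.png",np.hstack([a,b]));go(503,75,52)
E
```

```text
time_s: 4.37
ee_pos: [508.9, 75.3, 80.1]
ee_rot: [180.0, 0.1, -178.4]
force: [-0.3, -0.4, -0.2]
gripper_width: 40.2
gripper_force: 0.0
time_s: 4.78
ee_pos: [451.0, 73.8, 192.7]
ee_rot: [180.0, 0.4, -178.5]
force: [0.3, 0.4, -0.1]
gripper_width: 49.9
gripper_force: 0.0
pos [446.9  73.5 193.2] rot [ 180.     0.3 -178.4] F [ 0.6  0.  -0. ] w 50.0 t 4.8833
shift m -0.0562 -0.0001 0.1412
```

View pics/b.png

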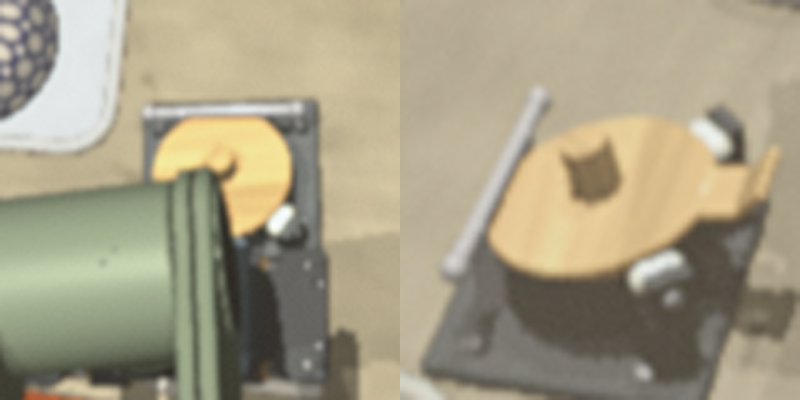

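The front of the lid is up and resting on the catches, with the knob leaning back. Knob top is at top-crop (222,160) and side-crop (587,152).

```bash
python3 - <<'E'
from h import *
X=tri((200+222*.3,130+160*.3),(250+187/5,200+152/5));print(X)
print(onz("top",(200+222*.3,130+160*.3),86.6),proj("top",(582,76.7,86.6)),proj("side",(582,76.7,86.6)))
go(579,76.7,180)
E
```

```text
[579.66336267  75.86202535  76.09354931]
[577.1  74.4] [265.7 175.9] [286.4 226.7]
pos [446.9  73.5 193.2] rot [ 180.     0.3 -178.4] F [ 0.6  0.  -0. ] w 50.0 t 4.8833
shift m -0.1322 -0.0005 0.0132
```

```bash

python3 -m crank '[{"grip":0.05,"x":-0.035,"y":0,"z":0,"yaw":0},{"grip":0.05,"x":-0.07,"y":0,"z":0.005,"yaw":0},{"grip":0.05,"x":-0.105,"y":0,"z":0.01,"yaw":0},{"grip":0.05,"x":-0.132,"y":0.0005,"z":0.013,"yaw":0},{"grip":0.05,"x":-0.132,"y":0.0005,"z":0.013,"yaw":0}]'
python3 -m crank '[{"grip":0.05,"x":0,"y":0,"z":0.025,"yaw":0},{"grip":0.05,"x":0,"y":0,"z":0.05,"yaw":0},{"grip":0.05,"x":0,"y":0,"z":0.065,"yaw":0},{"grip":0.05,"x":0,"y":0,"z":0.07,"yaw":0},{"grip":0.05,"x":0,"y":0,"z":0.07,"yaw":0}]'
python3 -c "from h import *;go(579,76,86)"
```

```text
time_s: 5.3
ee_pos: [585.4, 77.7, 174.9]
ee_rot: [180.0, 0.2, -178.5]
force: [0.3, 0.2, 0.2]
gripper_width: 49.9
gripper_force: 0.0
time_s: 5.72
ee_pos: [579.2, 77.5, 105.1]
ee_rot: [-180.0, -0.2, -178.4]
force: [-0.3, 0.4, -0.1]
gripper_width: 49.7
gripper_force: 0.0
pos [579.2  77.5 105.1] rot [-180.    -0.2 -178.4] F [-0.3  0.4 -0.1] w 49.7 t 5.7167
shift m 0.0002 -0.0015 0.0191
```

```bash

python3 -m crank '[{"grip":0.05,"x":0,"y":-0.0005,"z":0.006,"yaw":0},{"grip":0.05,"x":0,"y":-0.001,"z":0.012,"yaw":0},{"grip":0.05,"x":0,"y":-0.001,"z":0.017,"yaw":0},{"grip":0.05,"x":0,"y":-0.001,"z":0.019,"yaw":0},{"grip":0.05,"x":0,"y":-0.001,"z":0.019,"yaw":0}]'
python3 -m crank '[{"grip":0.03,"x":0,"y":0,"z":0,"yaw":0},{"grip":0.015,"x":0,"y":0,"z":0,"yaw":0},{"grip":0.015,"x":0,"y":0,"z":0,"yaw":0},{"grip":0.015,"x":0,"y":0,"z":0,"yaw":0},{"grip":0.015,"x":0,"y":0,"z":0,"yaw":0}]' 35
```

```text
time_s: 6.13
ee_pos: [580.0, 76.5, 87.5]
ee_rot: [180.0, -0.0, -178.4]
force: [-0.6, -0.2, 0.5]
gripper_width: 49.9
gripper_force: 0.0
time_s: 6.55
ee_pos: [580.4, 76.6, 87.9]
ee_rot: [180.0, 0.0, -178.4]
force: [-0.4, 0.1, 1.1]
gripper_width: 21.1
gripper_force: 35.0
```

Knob gripped (22 mm). Now I'll draw it 16 mm to the front along the tilted disc.

```bash

python3 -m crank '[{"grip":0.015,"x":0.003,"y":0,"z":-0.0012,"yaw":0},{"grip":0.015,"x":0.006,"y":0,"z":-0.002,"yaw":0},{"grip":0.015,"x":0.009,"y":0,"z":-0.0027,"yaw":0},{"grip":0.015,"x":0.012,"y":0,"z":-0.0034,"yaw":0},{"grip":0.015,"x":0.015,"y":0,"z":-0.004,"yaw":0}]'
python3 -m crank '[{"grip":0.015,"x":0.001,"y":0,"z":-0.0004,"yaw":0},{"grip":0.015,"x":0.001,"y":0,"z":-0.0015,"yaw":0},{"grip":0.015,"x":0.001,"y":0,"z":-0.003,"yaw":0},{"grip":0.015,"x":0.001,"y":0,"z":-0.0045,"yaw":0},{"grip":0.015,"x":0.001,"y":0,"z":-0.006,"yaw":0}]'
```

```text
time_s: 6.97
ee_pos: [566.2, 76.0, 92.9]
ee_rot: [-180.0, 0.2, -178.4]
force: [3.8, 0.1, 6.3]
gripper_width: 20.6
gripper_force: 35.0
time_s: 7.38
ee_pos: [563.4, 75.5, 96.9]
ee_rot: [-179.9, -0.1, -178.4]
force: [2.0, -1.9, -2.5]
gripper_width: 20.4
gripper_force: 35.0
```

```bash

python3 -m crank '[{"grip":0.015,"x":0.001,"y":0,"z":-0.003,"yaw":0},{"grip":0.015,"x":0.001,"y":0,"z":-0.006,"yaw":0},{"grip":0.015,"x":0.001,"y":0,"z":-0.01,"yaw":0},{"grip":0.015,"x":0.001,"y":0,"z":-0.014,"yaw":0},{"grip":0.015,"x":0.001,"y":0,"z":-0.018,"yaw":0}]'
```

```text
time_s: 7.8
ee_pos: [562.8, 76.4, 116.1]
ee_rot: [180.0, -0.1, -178.4]
force: [0.0, -0.5, -1.4]
gripper_width: 21.3
gripper_force: 35.0
```

```bash

python3 -m crank '[{"grip":0.015,"x":0,"y":0,"z":-0.02,"yaw":0},{"grip":0.015,"x":0,"y":0,"z":-0.04,"yaw":0},{"grip":0.015,"x":0,"y":0,"z":-0.06,"yaw":0},{"grip":0.015,"x":0,"y":0,"z":-0.07,"yaw":0},{"grip":0.015,"x":0,"y":0,"z":-0.07,"yaw":0}]'
python3 -m crank '[{"grip":0.015,"x":0,"y":0.03,"z":0,"yaw":0},{"grip":0.015,"x":0,"y":0.065,"z":0,"yaw":0},{"grip":0.015,"x":0,"y":0.1,"z":0,"yaw":0},{"grip":0.015,"x":0,"y":0.13,"z":0,"yaw":0},{"grip":0.015,"x":0,"y":0.15,"z":0,"yaw":0}]'
python3 -c "from h import *;go(562,-186.5,185)"
```

```text
time_s: 8.22
ee_pos: [564.6, 76.4, 188.4]
ee_rot: [180.0, 0.3, -178.4]
force: [0.4, -0.6, -0.9]
gripper_width: 21.0
gripper_force: 35.0
time_s: 8.63
ee_pos: [558.1, 228.7, 184.2]
ee_rot: [180.0, -0.1, -178.4]
force: [1.1, 0.5, -2.2]
gripper_width: 21.0
gripper_force: 35.0
pos [558.1 228.7 184.2] rot [ 1.800e+02 -1.000e-01 -1.784e+02] F [ 1.1  0.5 -2.2] w 21.0 t 8.6333
shift m 0.008 -0.4151 -0.0008
```

Tool y runs along world +y, so that went the wrong way. It was over free space and did no harm. Heading back to the pot.

```bash

python3 -m crank '[{"grip":0.015,"x":0,"y":-0.03,"z":0,"yaw":0},{"grip":0.015,"x":0,"y":-0.065,"z":0,"yaw":0},{"grip":0.015,"x":0,"y":-0.1,"z":0,"yaw":0},{"grip":0.015,"x":0,"y":-0.135,"z":0,"yaw":0},{"grip":0.015,"x":0,"y":-0.17,"z":0,"yaw":0}]'
python3 -m crank '[{"grip":0.015,"x":0,"y":-0.035,"z":0,"yaw":0},{"grip":0.015,"x":0,"y":-0.07,"z":0,"yaw":0},{"grip":0.015,"x":0,"y":-0.105,"z":0,"yaw":0},{"grip":0.015,"x":0,"y":-0.14,"z":0,"yaw":0},{"grip":0.015,"x":0,"y":-0.17,"z":0,"yaw":0}]'
python3 -m crank '[{"grip":0.015,"x":0,"y":-0.025,"z":0,"yaw":0},{"grip":0.015,"x":0,"y":-0.05,"z":0,"yaw":0},{"grip":0.015,"x":0,"y":-0.065,"z":0,"yaw":0},{"grip":0.015,"x":0,"y":-0.075,"z":0,"yaw":0},{"grip":0.015,"x":0,"y":-0.075,"z":0,"yaw":0}]'
python3 - <<'E'
from h import *
a=grab_frame("top")[:,:,::-1][130:250,320:440];b=grab_frame("side")[:,:,::-1][100:220,270:390]
a,b=[cv2.resize(i,(400,400),interpolation=cv2.INTER_CUBIC) for i in(a,b)]
cv2.imwrite("pics/c.png",np.hstack([a,b]));go(562,-186.5,135)
E
```

```text
time_s: 9.05
ee_pos: [562.7, 54.9, 184.3]
ee_rot: [180.0, -0.2, -178.4]
force: [0.5, 0.3, -0.6]
gripper_width: 21.1
gripper_force: 35.0
time_s: 9.47
ee_pos: [567.4, -115.8, 184.3]
ee_rot: [180.0, -0.1, -178.5]
force: [0.8, -0.4, -2.1]
gripper_width: 21.2
gripper_force: 35.0
time_s: 9.88
ee_pos: [570.2, -190.0, 184.8]
ee_rot: [180.0, -0.1, -178.5]
force: [-0.6, 0.4, -1.5]
gripper_width: 21.5
gripper_force: 35.0
pos [ 570.3 -187.9  185.2] rot [ 1.799e+02 -1.000e-01 -1.784e+02] F [ 0.7 -0.7 -1.5] w 20.8 t 9.9833
shift m 0.0082 0.0016 0.0502
```

View pics/c.png

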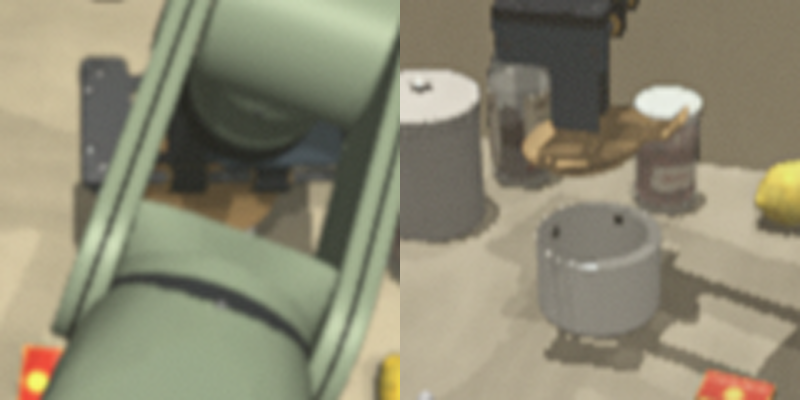

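The top view is hidden by the arm. The side view shows the lid held, still tilted tab-up (tab tip at crop ≈(688,112), left disc edge ≈(523,155)). Next I'll check this against the tilt model.

```bash
python3 - <<'E'
from h import *
T=np.array([570.3,-187.9,185.2])
for th in(8,13,18):
    c,s=np.cos(np.radians(th)),np.sin(np.radians(th))
    def L(x,y,z): # front (-x) up
        k=27.6  # grasp height along the knob at 13 deg model
        k=33
        return T+np.array([x*c+(z-k)*s,y,-x*s+(z-k)*c])+np.array([1.,0,-1.5])
    f=lambda p:(400+(proj("side",p)[0]-270)*400/120,(proj("side",p)[1]-100)*400/120)
    e=np.array([f(L(50*np.cos(a),50*np.sin(a),0)) for a in np.linspace(0,6.28,73)])
    print(th,"tip",np.round(f(L(-79,0,16))),"left",e[e[:,0].argmin()].round(),"low",e[e[:,1].argmax()].round())
E
```

```text
8 tip [686. 116.] left [520. 146.] low [568. 169.]
13 tip [687. 108.] left [525. 151.] low [561. 170.]
18 tip [687.  99.] left [530. 155.] low [555. 170.]
```

The model fits at 13° tilt, so the plug centre sits about 8 mm in front of the TCP. I'll go over the pot with that offset and lower.

```bash

python3 -m crank '[{"grip":0.015,"x":0.004,"y":0.001,"z":0.02,"yaw":0},{"grip":0.015,"x":0.006,"y":0.0015,"z":0.035,"yaw":0},{"grip":0.015,"x":0.006,"y":0.002,"z":0.045,"yaw":0},{"grip":0.015,"x":0.006,"y":0.002,"z":0.05,"yaw":0},{"grip":0.015,"x":0.006,"y":0.002,"z":0.05,"yaw":0}]'
python3 -c "from h import *;go(564,-186,120)"
```

```text
time_s: 10.4
ee_pos: [564.1, -185.8, 134.7]
ee_rot: [179.9, -0.1, -178.4]
force: [0.2, -0.2, -1.7]
gripper_width: 21.1
gripper_force: 35.0
pos [ 564.1 -185.8  134.7] rot [ 1.799e+02 -1.000e-01 -1.784e+02] F [ 0.2 -0.2 -1.7] w 21.1 t 10.4
shift m 0.0001 -0.0002 0.0147
```

```bash

python3 -m crank '[{"grip":0.015,"x":0,"y":0,"z":0.004,"yaw":0},{"grip":0.015,"x":0,"y":0,"z":0.008,"yaw":0},{"grip":0.015,"x":0,"y":0,"z":0.012,"yaw":0},{"grip":0.015,"x":0,"y":0,"z":0.015,"yaw":0},{"grip":0.015,"x":0,"y":0,"z":0.015,"yaw":0}]' 12
```

```text
time_s: 10.82
ee_pos: [564.1, -186.9, 120.1]
ee_rot: [180.0, -0.1, -178.4]
force: [-0.2, 0.7, -1.9]
gripper_width: 21.6
gripper_force: 12.0
```

```bash

python3 -m crank '[{"grip":0.015,"x":0,"y":0,"z":0.002,"yaw":0},{"grip":0.015,"x":0.001,"y":0,"z":0.004,"yaw":0},{"grip":0.015,"x":0.002,"y":0,"z":0.006,"yaw":0},{"grip":0.015,"x":0.003,"y":0,"z":0.007,"yaw":0},{"grip":0.015,"x":0.003,"y":0,"z":0.007,"yaw":0}]' 6
python3 - <<'E'
from h import *
b=grab_frame("side")[:,:,::-1][120:220,270:390]
cv2.imwrite("pics/d.png",cv2.resize(b,(720,600),interpolation=cv2.INTER_CUBIC));go(557,-186,110)
E
```

```text
time_s: 11.23
ee_pos: [561.5, -187.5, 113.9]
ee_rot: [-180.0, 0.0, -178.4]
force: [0.4, -2.6, -0.7]
gripper_width: 21.7
gripper_force: 6.0
pos [ 561.4 -187.5  113.8] rot [-180.     0.  -178.4] F [ 0.6 -2.9 -1. ] w 21.6 t 11.2833
shift m 0.0044 0.0016 0.0038
```

View pics/d.png

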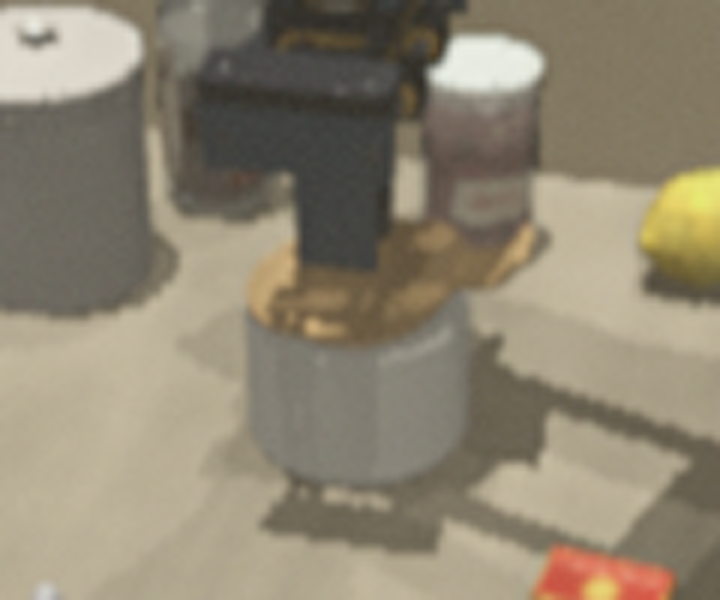

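The lid is in the mouth, still slightly tab-up, with the rear edge at the rim. I'll lower a bit more with a soft grip while centring, then release.

```bash

python3 -m crank '[{"grip":0.015,"x":0.001,"y":-0.001,"z":0.001,"yaw":0},{"grip":0.015,"x":0.002,"y":-0.001,"z":0.002,"yaw":0},{"grip":0.015,"x":0.003,"y":-0.001,"z":0.003,"yaw":0},{"grip":0.015,"x":0.004,"y":-0.001,"z":0.004,"yaw":0},{"grip":0.015,"x":0.004,"y":-0.001,"z":0.004,"yaw":0}]' 4
python3 -m crank '[{"grip":0.026,"x":0,"y":0,"z":0,"yaw":0},{"grip":0.03,"x":0,"y":0,"z":0,"yaw":0},{"grip":0.04,"x":0,"y":0,"z":0,"yaw":0},{"grip":0.05,"x":0,"y":0,"z":0,"yaw":0},{"grip":0.05,"x":0,"y":0,"z":0,"yaw":0}]'
python3 -m crank '[{"grip":0.05,"x":0,"y":0,"z":-0.01,"yaw":0},{"grip":0.05,"x":0,"y":0,"z":-0.025,"yaw":0},{"grip":0.05,"x":0,"y":0,"z":-0.04,"yaw":0},{"grip":0.02,"x":0,"y":0,"z":-0.06,"yaw":0},{"grip":0,"x":0,"y":0,"z":-0.06,"yaw":0}]' 20
python3 - <<'E'
from h import *
b=grab_frame("side")[:,:,::-1][120:220,270:390]
cv2.imwrite("pics/e.png",cv2.resize(b,(720,600),interpolation=cv2.INTER_CUBIC));go(556,-186,135)
E
```

```text
time_s: 11.7
ee_pos: [558.6, -188.3, 110.5]
ee_rot: [-180.0, 0.2, -178.4]
force: [4.3, -1.1, 3.3]
gripper_width: 21.3
gripper_force: 4.0
time_s: 12.12
ee_pos: [556.9, -187.9, 109.2]
ee_rot: [180.0, -0.1, -178.4]
force: [-0.0, -0.9, 0.6]
gripper_width: 47.1
gripper_force: 0.0
time_s: 12.53
ee_pos: [559.6, -188.9, 174.2]
ee_rot: [-179.8, 0.4, -178.4]
force: [0.3, -1.0, 1.3]
gripper_width: 39.4
gripper_force: 0.0
pos [ 558.8 -188.6  172.3] rot [-179.9    0.3 -178.4] F [ 0.6 -0.  -0.3] w 35.8 t 12.5833
shift m 0.0027 0.0027 0.0373
```

View pics/e.png

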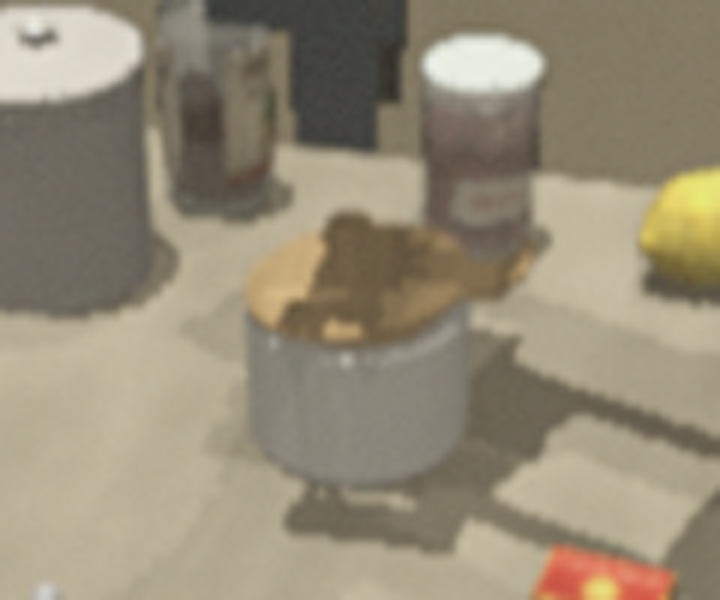

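The lid sits on the beads, still a little tab-up, knob top at crop ≈(350,222). Next I'll close the fingers over the knob and press.

```bash
python3 -c "
from h import *
print(onz('side',(328.3,157),106))"
python3 -m crank '[{"grip":0,"x":0.003,"y":0.001,"z":0.01,"yaw":0},{"grip":0,"x":0.003,"y":0.001,"z":0.02,"yaw":0},{"grip":0,"x":0.003,"y":0.001,"z":0.03,"yaw":0},{"grip":0,"x":0.003,"y":0.001,"z":0.036,"yaw":0},{"grip":0,"x":0.003,"y":0.001,"z":0.036,"yaw":0}]' 20
```

```text
[ 560.2 -188.6]
time_s: 13.0
ee_pos: [553.1, -186.8, 131.2]
ee_rot: [179.9, -0.3, -178.4]
force: [0.1, -0.2, -0.1]
gripper_width: 2.7
gripper_force: 0.0
```

```bash

python3 -m crank '[{"grip":0,"x":0,"y":0,"z":0.002,"yaw":0},{"grip":0,"x":0,"y":0,"z":0.004,"yaw":0},{"grip":0,"x":0,"y":0,"z":0.006,"yaw":0},{"grip":0,"x":0,"y":0,"z":0.007,"yaw":0},{"grip":0,"x":0,"y":0,"z":0.008,"yaw":0}]'
python3 -m crank '[{"grip":0,"x":0,"y":0,"z":0.001,"yaw":0},{"grip":0,"x":0,"y":0,"z":0.001,"yaw":0},{"grip":0,"x":0,"y":0,"z":0.002,"yaw":0},{"grip":0,"x":0,"y":0,"z":0.002,"yaw":0},{"grip":0,"x":0,"y":0,"z":0.002,"yaw":0}]'
```

```text
time_s: 13.42
ee_pos: [553.7, -187.1, 126.5]
ee_rot: [180.0, -0.1, -178.4]
force: [-4.1, 1.2, 8.8]
gripper_width: 0.2
gripper_force: 4.1
time_s: 13.83
ee_pos: [553.3, -187.1, 124.5]
ee_rot: [180.0, -0.1, -178.4]
force: [-4.5, 1.7, 6.1]
gripper_width: 0.4
gripper_force: 3.1
```

```bash

python3 -m crank '[{"grip":0,"x":0,"y":0,"z":0.001,"yaw":0},{"grip":0,"x":0,"y":0,"z":0.0015,"yaw":0},{"grip":0,"x":0,"y":0,"z":0.002,"yaw":0},{"grip":0,"x":0,"y":0,"z":0.003,"yaw":0},{"grip":0,"x":0,"y":0,"z":0.003,"yaw":0}]'
python3 -m crank '[{"grip":0,"x":0,"y":0,"z":0.001,"yaw":0},{"grip":0,"x":0,"y":0,"z":0.001,"yaw":0},{"grip":0,"x":0,"y":0,"z":0.002,"yaw":0},{"grip":0,"x":0,"y":0,"z":0.002,"yaw":0},{"grip":0,"x":0,"y":0,"z":0.002,"yaw":0}]'
```

```text
time_s: 14.25
ee_pos: [554.4, -187.3, 122.1]
ee_rot: [-180.0, 0.0, -178.4]
force: [-4.4, -0.1, 9.2]
gripper_width: 0.7
gripper_force: 4.9
time_s: 14.67
ee_pos: [554.4, -187.4, 122.0]
ee_rot: [-180.0, 0.1, -178.4]
force: [-8.0, 2.5, 20.5]
gripper_width: 0.4
gripper_force: 10.0
```

It's stiff at TCP z 122 (= 70+33+19), which matches the expected home position. One slightly firmer press, then retreat and look.

```bash

python3 -m crank '[{"grip":0,"x":0,"y":0,"z":0.001,"yaw":0},{"grip":0,"x":0,"y":0,"z":0.001,"yaw":0},{"grip":0,"x":0,"y":0,"z":0.001,"yaw":0},{"grip":0,"x":0,"y":0,"z":0.001,"yaw":0},{"grip":0,"x":0,"y":0,"z":0.001,"yaw":0}]'
python3 -m crank '[{"grip":0,"x":0,"y":0,"z":-0.01,"yaw":0},{"grip":0,"x":0,"y":0,"z":-0.03,"yaw":0},{"grip":0,"x":0,"y":0,"z":-0.06,"yaw":0},{"grip":0,"x":0,"y":0,"z":-0.09,"yaw":0},{"grip":0,"x":0.02,"y":0,"z":-0.12,"yaw":0}]'
python3 -m crank '[{"grip":0.03,"x":0.03,"y":0.02,"z":0,"yaw":0},{"grip":0.05,"x":0.06,"y":0.045,"z":0,"yaw":0},{"grip":0.05,"x":0.09,"y":0.07,"z":0,"yaw":0},{"grip":0.05,"x":0.12,"y":0.1,"z":0,"yaw":0},{"grip":0.05,"x":0.14,"y":0.13,"z":0,"yaw":0}]'
python3 - <<'E'
from h import *
a=grab_frame("top")[:,:,::-1][140:240,320:420];b=grab_frame("side")[:,:,::-1][130:230,280:380]
cv2.imwrite("pics/f.png",np.hstack([cv2.resize(i,(400,400),interpolation=cv2.INTER_CUBIC) for i in(a,b)]))
for n in("side",):
    f=lambda p:np.round([400+(proj(n,p)[0]-280)*4,(proj(n,p)[1]-130)*4])
    print("knob",f((556,-186.5,103)),"tip",f((477,-187.5,86)),"bend top",f((490,-187.5,75)))
E
```

```text
time_s: 15.08
ee_pos: [554.4, -187.3, 122.0]
ee_rot: [-179.9, 0.1, -178.4]
force: [-8.2, 3.5, 24.6]
gripper_width: -0.1
gripper_force: 12.6
time_s: 15.5
ee_pos: [537.4, -188.0, 238.4]
ee_rot: [-180.0, 0.2, -178.4]
force: [0.9, -0.2, -0.2]
gripper_width: 0.2
gripper_force: 0.0
time_s: 15.92
ee_pos: [388.8, -60.9, 237.5]
ee_rot: [180.0, 0.0, -178.5]
force: [0.4, 0.3, 0.7]
gripper_width: 30.7
gripper_force: 0.0
knob [599. 114.] tip [718. 152.] bend top [698. 164.]
```

View pics/f.png

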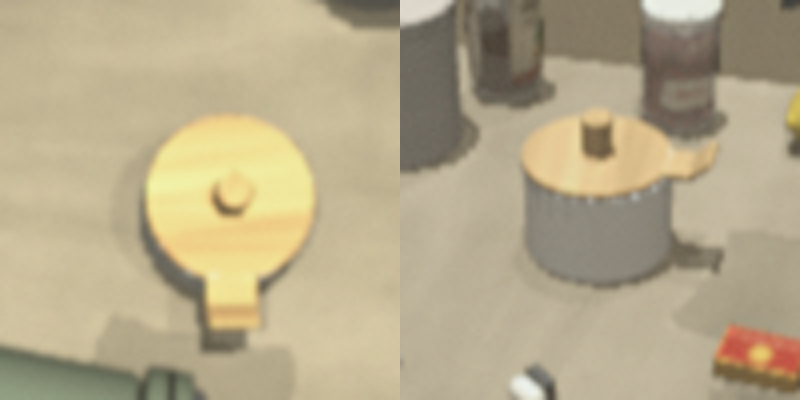

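The lid sits level and flush on the pot (knob ≈(597,116), tab tip ≈(716,146), as predicted for home), and nothing else has moved.

```bash

python3 -m crank '[{"grip":0.05,"x":0,"y":0,"z":0,"yaw":0},{"grip":0.05,"x":0,"y":0,"z":0,"yaw":0},{"grip":0.05,"x":0,"y":0,"z":0,"yaw":0},{"grip":0.05,"x":0,"y":0,"z":0,"yaw":0},{"grip":0.05,"x":0,"y":0,"z":0,"yaw":0}]'
python3 -c "from workcell import *;print(job_done())"
```

```text
time_s: 16.43
ee_pos: [391.6, -62.3, 237.5]
ee_rot: [180.0, -0.0, -178.5]
force: [0.8, -0.5, -0.3]
gripper_width: 49.9
gripper_force: 0.0
the job is handed in; nothing more can be done
None
```

The lid was unclipped by its tab, drawn out by the knob, and pressed home and level on the pot; the gripper has let go, the lime, matchbox and salt jar were not touched, and the job was handed in at about 16 s.

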